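Make up two printer service kits

TASK

Make up two printer service kits from the parts on the bench: the three-pocket tray gets the long bearing block, the smaller of the two square motors and the oil bottle, and the two-pocket tray gets the fan and the round finned heat sink. Set each part upright and fully down in the pocket that fits its shape, and in each tray put the tallest part (the bottle, the heat sink) in last. The larger motor belongs to no kit: leave it where it is.

Things in the scene. Friction and masses are not known exactly. Their poses are not given: they have to be found in the camera images.
- bearing_block_center (a point): Long linear-bearing block, plain aluminium, 60 mm (its x) by 36 mm (its y) by 28 mm high, lying flat on the bench at the start, with a dark bore in each end face and four screw holes on top, 180 g nominal. The point is the centre of the block, half-way up; z is up.
- small_motor_center (a point): The smaller of two square stepper motors (aluminium end plates, black middle): body 28 by 28 by 32 mm high, with a steel shaft 5 mm thick standing 16 mm above the middle of its top (48 mm in all), 120 g nominal. The point is the centre of the square body, 16 mm above its underside; x and y along its sides, z up along the shaft.
- big_motor_center (a point): The larger square stepper motor, of the same looks, body 42 by 42 by 40 mm high with a shaft 20 mm long: belongs to no kit and stays where it is. The point is the centre of its square body, 20 mm above its underside.
- fan_center (a point): Square black cooling fan lying flat, 40 by 40 by 28 mm high, with a dark round rotor and a pale hub on top, 60 g nominal. The point is its centre, half-way up; x and y along its sides, z up. It may be gripped across any two opposite sides.
- heat_sink_center (a point): Round finned aluminium heat sink standing upright, 25 mm in diameter, 50 mm high, 50 g nominal. The point is its centre, half-way up; z up along its axis.
- oil_bottle_center (a point): White plastic oil bottle with a black cap, closed and rigid, standing upright, 30 mm in diameter (straight from the bench to 80 mm up), narrower above, 110 mm high, 90 g nominal. The point is on its axis half-way up, 55 mm above the underside; z up.
- tray3: Dark grey tray with three cork-lined pockets in a row, fixed; 88 mm (x) by 200 mm (y) by 9 mm high. Origin: centre of its underside, on the bench; z up. Pockets 5 mm deep, floors 4 mm above the bench, all at x = 0: square 42 x 42 mm at y = +50 mm (small motor); round, diameter 44 mm, at y = 0 (bottle); oblong 50 mm (x) by 73 mm (y) at y = -63.5 mm (bearing block, its length along the tray's y).
- tray2: Dark grey tray with two cork-lined pockets, fixed; 88 mm (x) by 130 mm (y) by 9 mm high. Origin: centre of its underside, on the bench; z up. Pockets 5 mm deep, floors 4 mm above the bench, both at x = 0: square 54 x 54 mm at y = +29 mm (fan, its sides along the pocket's); round, diameter 40 mm, at y = -32.5 mm (heat sink).
There are look-alikes about, which are no part of the job. Leave any blue, purple or red look-alike of the part that bears fan_center alone.

How it is judged:
At the end, for the whole second after the job is handed in: Each of the five parts stands in its own pocket: its centre within 12 mm of the pocket's centre along both of the tray's sides, no more than 3 mm above fully seated height, upright within 0.12 rad, and at rest (under 0.02 m/s and 0.2 rad/s); the larger motor is within 20 mm of where it was (x of bearing_block_center in the frame of tray3 between -0.012 and 0.012 m and y of bearing_block_center in the frame of tray3 between -0.0755 and -0.0515 m and z of bearing_block_center in the frame of tray3 below 0.021 m and angle between each of bearing_block_center, small_motor_center, oil_bottle_center, fan_center, heat_sink_center's own z axis and vertical below 0.12 rad and linear speed of each of bearing_block, small_motor, oil_bottle, fan, heat_sink below 0.02 m/s and angular speed of each of bearing_block, small_motor, oil_bottle, fan, heat_sink below 0.2 rad/s and x of small_motor_center in the frame of tray3 between -0.012 and 0.012 m and y of small_motor_center in the frame of tray3 between 0.038 and 0.062 m and z of small_motor_center in the frame of tray3 below 0.023 m and x of oil_bottle_center in the frame of tray3 between -0.012 and 0.012 m and y of oil_bottle_center in the frame of tray3 between -0.012 and 0.012 m and z of oil_bottle_center in the frame of tray3 below 0.062 m and x of fan_center in the frame of tray2 between -0.012 and 0.012 m and y of fan_center in the frame of tray2 between 0.017 and 0.041 m and z of fan_center in the frame of tray2 below 0.021 m and x of heat_sink_center in the frame of tray2 between -0.012 and 0.012 m and y of heat_sink_center in the frame of tray2 between -0.0445 and -0.0205 m and z of heat_sink_center in the frame of tray2 below 0.032 m and distance of big_motor_center from where it was at the start of the episode below 0.02 m); the robot touches nothing.
It fails at once if the bottle is set in its tray before the bearing block is in (x of oil_bottle_center in the frame of tray3 between -0.025 and 0.025 m and y of oil_bottle_center in the frame of tray3 between -0.025 and 0.025 m and z of oil_bottle_center in the frame of tray3 below 0.067 m and not (x of bearing_block_center in the frame of tray3 between -0.03 and 0.03 m and y of bearing_block_center in the frame of tray3 between -0.0935 and -0.0335 m and z of bearing_block_center in the frame of tray3 below 0.218 m)).
It fails at once if the bottle is set in its tray before the small motor is in (x of oil_bottle_center in the frame of tray3 between -0.025 and 0.025 m and y of oil_bottle_center in the frame of tray3 between -0.025 and 0.025 m and z of oil_bottle_center in the frame of tray3 below 0.067 m and not (x of small_motor_center in the frame of tray3 between -0.03 and 0.03 m and y of small_motor_center in the frame of tray3 between 0.02 and 0.08 m and z of small_motor_center in the frame of tray3 below 0.22 m)).
It fails at once if the heat sink is set in its tray before the fan is in (x of heat_sink_center in the frame of tray2 between -0.025 and 0.025 m and y of heat_sink_center in the frame of tray2 between -0.0575 and -0.0075 m and z of heat_sink_center in the frame of tray2 below 0.037 m and not (x of fan_center in the frame of tray2 between -0.03 and 0.03 m and y of fan_center in the frame of tray2 between -0.001 and 0.059 m and z of fan_center in the frame of tray2 below 0.218 m)).
It fails at once if the larger motor, which belongs to no kit, is moved more than 30 mm (distance of big_motor_center from where it was at the start of the episode above 0.03 m).
It also fails if it takes over 128 s, if anything falls off the work surface, if the arm or the gripper's body presses on something with over 40 N, if the wrist force passes 120 N, or if a joint passes its speed limit or range.

ROBOT

A 7-joint arm with a two-finger parallel gripper is mounted at the origin on the work surface. World frame = base frame: x ahead of the robot, y to its left, z up, the work surface at z = 0. Lengths are in m, angles in rad, forces in N, time in s.
With the tool pointing down it reaches from about 0.35 to 0.9 m from the base axis. Payload 8.1 kg.
Tool frame: the origin (TCP) lies midway between the tips of the shut fingers; the grasp point (between the pads) lies 19 mm behind it; z points along the fingers, y is the line along which they close (so a half turn about z gives the same grasp; the last joint's range is limited). The gripper opens to 92 mm and grips with 3 to 60 N. Pads are 19 mm wide; open, the fingers measure 130 mm over their backs; the gripper's body (75 mm by 190 mm) begins 47 mm behind the grasp point.
Start: joints at [1.146, 0.434, 0.025, 1.573, -0.012, 1.134, -0.075], TCP at [0.198, -0.593, 0.227] pointing down, gripper open.
Joint ranges: [-2.62, 2.62], [-0.44, 2.09], [-1.27, 1.32], [0.08, 2.57], [-1.32, 4.46], [0.12, 2], [-2.74, 2.74]. Speed limits (rad/s): [2.22, 2.22, 3.01, 3.01, 3.14, 3.14, 3.14].

INTERFACE

Orientations are given as a rotation vector (axis times angle).
In Python, from cell import arm gives the robot as it stands.
- The arm moves only by the tool move_arm, never from a script. Its argument "motion" is a list of rows, each an object of numbers: "tx", "ty", "tz": the shift along the tool's x, y, z normalised to -1 to 1, where 1 is 1000 mm; "twist": the turn about the tool's z normalised to -1 to 1, where 1 is pi/2 rad. In form: [{"tx": .., "ty": .., "tz": .., "twist": ..}, ...]. A call has 1 to 12 rows; each row shifts and turns the commanded pose from where the row before left it, along the tool's axes as they then stand; what a row does not reach is not made up. A row lasts 1/10 s, in which the tool goes at most 50 mm and 8.59 degrees, less where a joint would pass 70% of its speed; a pose out of reach is approached as far as the arm can. A call with a number of a shift or a turn outside -1 to 1 is refused whole. A call with a gripper value outside its range is refused whole. "gripper" is the gripper's target within -1 to 1 (shut at 1, half-way at 0, fully open at -1), set as the call begins (left out, the last holds). The fingers move at their own pace and stop on an object; "squeeze" is the grip in N (left out, the last holds). Time passes only in rows, so rows that do not move let the fingers close. It gives the time, the measured TCP pose, the force, the opening and the grip force at its end, in the units of the state.
- arm.observe(): the state, without advancing time (a new reading comes with each control period).
- arm.get_image(name): name is "scene" or "top" or "wrist"; returns the picture (384x512x3 uint8, red, green, blue); there is no depth.
- arm.calibration(name): a dict with "K" (3x3 intrinsics, pixels), "k1" (the pictures are not rectified: a ray, as slopes to the right and down, at radius r is drawn at 1 + k1 r^2 times it, then the intrinsics apply), "T" (4x4, takes a point from camera to world coordinates). Camera axes: x right, y down, z forward; pixel columns grow to the right and rows downward; lengths in m; the calibration is good to about 2 mm. A picture is of the moment at which its call begins: read the wrist's pose just before it. calibration takes no time and is no camera call; for the wrist camera it gives the pose at the moment of the call.
- arm.sign_off(): hands the job in; it is judged then, once.
Trained networks look in the newest picture that a camera, given by its name, has taken for a name from the list of things; names that differ only in an ending like _2 or _b are one class to them, and where a whole thing is asked for, a point or a joint stands for the part that bears it (a point fixed in the world has none). Each returns a list of dicts, best first, with "conf" (0 to 1); they miss things now and then, are a little off and sometimes report something else, mostly with a low value. They report only what shows in the picture. A call takes as long as a camera call. They do not tell look-alikes from the thing itself.
- arm.look_for(camera, query): "point" ([column, row] as shares, 0 to 1, of the picture: columns of its width, rows of its height, amid what is visible of it).
- arm.regions_of(camera, query): "region" (384x512 bool, what is visible of it) and "point" ([column, row] as shares, 0 to 1, of the picture: columns of its width, rows of its height, amid what is visible of it).
- arm.place_of(camera, query): "point" ([column, row] as shares, 0 to 1, of the picture: columns of its width, rows of its height: a listed point, or the origin of a listed thing).
The state is a dict: "clock": time; "joints": joint angles; "dq": joint speeds; "joint_efforts": joint torques, N m; "position": TCP position; "ee_rot": TCP orientation; "force": force on the tool from outside, world axes, zero at the start; "ft_torque": the same for the moment, N m; "width": opening from 0.0 (shut) to 1.0 (fully open); "gripper_force": force on a finger pad.
Only numpy, scipy, OpenCV 4.12 (cv2) and the standard library are available. Lean on these libraries where they do the work, as an engineer would, in place of code of your own. Each camera call takes 0.05 s, during which the arm holds its last target. There are 200 camera calls.

## Working session

There is one attempt and no reset: what is moved stays moved. The work goes in short steps, Python scripts to look and compute and a tool call to move; the robot and the scene stay as the last step left them, time stands still between calls to the robot, and variables do not carry over. Pictures are saved under pics/ and viewed, at most 18 in all, crops included, and the job is handed in when it is done.

Besides the shell and the picture viewer there is one more tool, called by a JSON object that holds its "fn" and its "kwargs", one argument or row to a line. move_arm: Moves the arm, as the interface text tells. Scaled input: -1 to 1 covers 1000 mm each way for a shift and pi/2 rad each way for a turn. Its arguments: {"type":"object","properties":{"motion":{"type":"array","items":{"type":"object","properties":{"tx":{"type":"number"},"ty":{"type":"number"},"tz":{"type":"number"},"twist":{"type":"number"}}}},"gripper":{"type":"number"},"squeeze":{"type":"number"}},"required":["motion"]}

```bash
ls; mkdir -p pics; python3 - <<'E'
from cell import arm
import cv2
for n in ("scene","top"):
    im=arm.get_image(n); cv2.imwrite(f"pics/{n}0.png",im[:,:,::-1])
    c=arm.calibration(n); print(n,c["K"],c["k1"],c["T"].round(3))
    for q in ["bearing_block_center","small_motor_center","big_motor_center","fan_center","heat_sink_center","oil_bottle_center","tray3","tray2"]:
        print(q,[( (d["point"][0]*512).__round__(),(d["point"][1]*384).__round__(),round(d["conf"],2)) for d in arm.place_of(n,q)])
print(arm.observe())
E
```

```text
pics
scene [[485.12365373   0.         257.75888184]
 [  0.         485.12365373 192.28025129]
 [  0.           0.           1.        ]] -0.09628141953388097 [[ 0.086  0.784 -0.614  1.237]
 [ 0.996 -0.06   0.062 -0.042]
 [ 0.012 -0.617 -0.787  0.846]
 [ 0.     0.     0.     1.   ]]
bearing_block_center [(282, 143, 0.7)]
small_motor_center [(285, 182, 0.78)]
big_motor_center [(203, 181, 0.79)]
fan_center [(212, 226, 0.85), (170, 166, 0.84), (133, 286, 0.82), (94, 244, 0.67), (149, 197, 0.64)]
heat_sink_center [(208, 142, 0.79)]
oil_bottle_center [(285, 215, 0.76)]
tray3 [(108, 167, 0.96), (381, 164, 0.73), (209, 230, 0.73)]
tray2 [(108, 167, 0.96), (381, 164, 0.73), (209, 230, 0.73)]
top [[452.86650741   0.         257.98531784]
 [  0.         452.86650741 188.00743364]
 [  0.           0.           1.        ]] -0.12617871578001305 [[-2.10e-02 -9.94e-01  1.06e-01  5.08e-01]
 [-1.00e+00  2.10e-02 -1.00e-03 -3.00e-03]
 [-1.00e-03 -1.06e-01 -9.94e-01  1.14e+00]
 [ 0.00e+00  0.00e+00  0.00e+00  1.00e+00]]
bearing_block_center [(219, 259, 0.69)]
small_motor_center [(225, 217, 0.42)]
big_
[... 312 characters left out ...]
ts': array([ 1.14639521,  0.43448348,  0.0250282 ,  1.57319949, -0.01162634,
        1.13402012, -0.07509349]), 'dq': array([-1.35243186e-03,  9.47811779e-04,  1.04743331e-03, -3.00706590e-04,
       -3.60356980e-04,  2.93277574e-05, -1.78920552e-04]), 'joint_efforts': array([ 3.13425164e-05, -6.67671776e+01,  9.84326117e-01, -3.14819133e+01,
       -6.06839312e-02,  3.24551971e-02, -2.17907228e-06]), 'position': array([ 0.19764154, -0.59293485,  0.22675263]), 'ee_rot': array([3.10100940e+00, 5.03121856e-01, 1.36030438e-05]), 'force': array([-0.07856546,  0.96019655, -0.61389241]), 'ft_torque': array([-0.00808192,  0.04980165, -0.0091993 ]), 'gripper_force': 0.0, 'width': 1.0000344907871852}
```

```bash
python3 - <<'E'
import cv2
im=cv2.imread("pics/top0.png"); cv2.imwrite("pics/topbig.png",cv2.resize(im[80:310,90:430],(800,541),interpolation=cv2.INTER_CUBIC))
E
```

```text
(no output)
```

View pics/scene0.png

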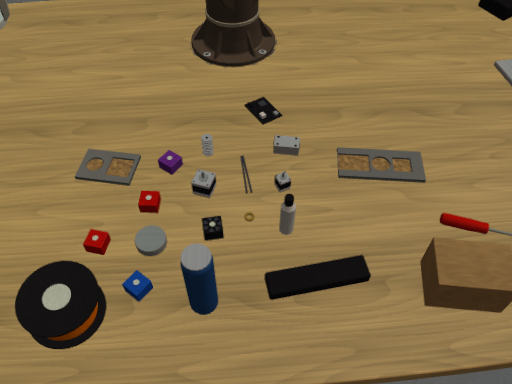

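View pics/topbig.png

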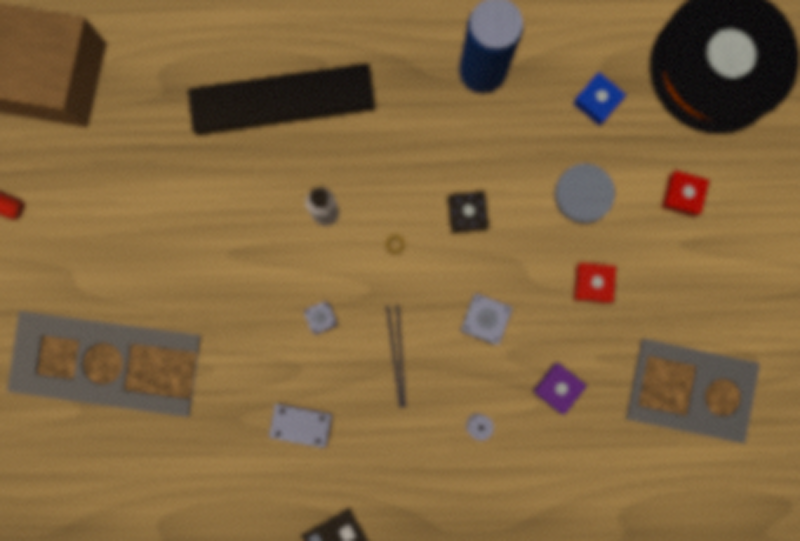

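Fan candidates in the top picture are black (289,170), red (341,199), red (383,164), blue (349,120) and purple (328,241). The black one fits the description. The small motor is at (225,217) and the big one at (294,212). In both trays the square pocket is on the left, which is the world +y side.

```bash
cat > h.py <<'E'
from cell import arm
import numpy as np, cv2
from scipy.spatial.transform import Rotation as R
def world(cal,px,z):
    px=np.asarray(px,float).reshape(-1,1,2)
    # drawn = s*(1+k1 r^2): standard k1 distortion
    u=cv2.undistortPoints(px,cal["K"],np.array([cal["k1"],0,0,0,0.]),None,None).reshape(-1,2)
    d=np.c_[u,np.ones(len(u))]@cal["T"][:3,:3].T; o=cal["T"][:3,3]
    return (o+d*((z-o[2])/d[:,2])[:,None])[:,:2]
def rect(cal,mask,z):
    c=max(cv2.findContours(mask.astype(np.uint8),cv2.RETR_EXTERNAL,cv2.CHAIN_APPROX_NONE)[0],key=cv2.contourArea)
    w=world(cal,c.reshape(-1,2),z)
    (x,y),(a,b),t=cv2.minAreaRect((w*1000).astype(np.float32))
    if b>a: a,b,t=b,a,t+90   # t: direction of long side, deg from world x
    return [round(v,1) for v in (x,y,a,b,(t+90)%180-90)]
def to(x,y,z,yaw=None):
    """tool-frame shift to world TCP x,y,z; yaw = wanted direction (deg) of closing line in world"""
    s=arm.observe(); M=R.from_rotvec(s["ee_rot"]).as_matrix()
    yy=np.degrees(np.arctan2(M[1,1],M[0,1])); t=0
    if yaw is not None: t=-(((yaw-yy)+90)%180-90)
    d=M.T@(np.array([x,y,z])-s["position"])
    print("tool shift (mm)",(d*1000).round(1),"closing dir",yy.round(1),"twist deg",round(t,1),"tw units",round(t/90,3),"q7",s["joints"][6].round(2),"t",s["clock"])
E
python3 - <<'E'
from h import *
cal=arm.calibration("top"); arm.get_image("top")
for q,z in [("bearing_block_center",.028),("small_motor_center",.032),("big_motor_center",.04),("fan_center",.028),("heat_sink_center",.05),("oil_bottle_center",.08),("tray3",.009)]:
    for d in arm.regions_of("top",q):
        print(q,round(d["conf"],2),rect(cal,d["region"],z))
E
```

```text
bearing_block_center 0.97 [450.7, 97.8, 62.1, 38.4, 78.8]
small_motor_center 0.52 [562.8, 74.6, 26.9, 26.4, 20.9]
big_motor_center 0.83 [556.6, -93.8, 42.9, 42.4, -22.3]
fan_center 0.83 [790.3, -226.0, 51.8, 42.9, -46.1]
fan_center 0.77 [595.3, -212.5, 42.5, 42.5, -2.1]
fan_center 0.7 [483.2, -170.7, 43.0, 41.0, 50.0]
fan_center 0.57 [685.8, -314.1, 43.0, 41.6, 73.1]
fan_center 0.49 [668.0, -79.4, 42.6, 39.8, -1.1]
fan_center 0.39 [446.4, -85.6, 24.4, 21.8, 88.6]
oil_bottle_center 0.61 [660.5, -75.8, 40.6, 38.0, -1.1]
oil_bottle_center 0.44 [670.5, 67.7, 39.7, 27.5, 25.6]
tray3 0.85 [475.1, -318.1, 130.9, 88.6, 76.6]
tray3 0.7 [518.6, 312.2, 205.7, 91.8, 81.7]
```

```bash
python3 - <<'E'
from h import *
to(.43,-.318,.25,89)
print(R.from_rotvec(arm.observe()["ee_rot"]).as_matrix().round(3)); c=arm.calibration("wrist"); print(c["T"].round(3),c["K"][0,0])
to(.668,-.079,.2,89)
E
```

```text
tool shift (mm) [ 307.4 -187.4  -23.3] closing dir -71.6 twist deg 19.4 tw units 0.216 q7 -0.08 t 1.3
[[ 0.949  0.316  0.   ]
 [ 0.316 -0.949 -0.   ]
 [-0.     0.    -1.   ]]
[[ 0.316 -0.917 -0.244  0.263]
 [-0.949 -0.305 -0.082 -0.57 ]
 [ 0.001  0.258 -0.966  0.384]
 [ 0.     0.     0.     1.   ]] 287.058037853663
tool shift (mm) [ 608.8 -338.9   26.7] closing dir -71.6 twist deg 19.4 tw units 0.216 q7 -0.08 t 1.3
```

{"fn": "move_arm", "kwargs": {
  "motion": [
    {"tx":0.038,"ty":-0.023,"tz":-0.003},
    {"tx":0.038,"ty":-0.023,"tz":-0.003},
    {"tx":0.038,"ty":-0.023,"tz":-0.003},
    {"tx":0.038,"ty":-0.023,"tz":-0.003},
    {"tx":0.038,"ty":-0.023,"tz":-0.003},
    {"tx":0.038,"ty":-0.023,"tz":-0.003},
    {"tx":0.038,"ty":-0.023,"tz":-0.003},
    {"tx":0.038,"ty":-0.023,"tz":-0.003},
    {"twist":0.072},
    {"twist":0.072},
    {"twist":0.072},
    {}
  ],
  "gripper": -1,
  "squeeze": 20
}}

```text
invalid input
```

```bash
cat >> h.py <<'E'
def look(q,z,name=None):
    cal=arm.calibration("wrist"); im=arm.get_image("wrist")
    if name: cv2.imwrite(f"pics/{name}.png",im[:,:,::-1])
    for d in arm.regions_of("wrist",q): print("region",q,round(d["conf"],2),rect(cal,d["region"],z),"touches edge" if d["region"][[0,-1]].any() or d["region"][:,[0,-1]].any() else "")
    for d in arm.place_of("wrist",q): print("place",round(d["conf"],2),(np.array(d["point"])*[512,384]).round(),(1000*world(cal,np.array(d["point"])*[512,384],z)).round(1))
E
python3 - <<'E'
from h import *
look("tray2",.009,"w1")
to(.668,-.079,.2,89)
E
```

```text
tool shift (mm) [ 608.7 -338.9   26.7] closing dir -71.6 twist deg 19.4 tw units 0.216 q7 -0.08 t 1.45
```

View pics/w1.png

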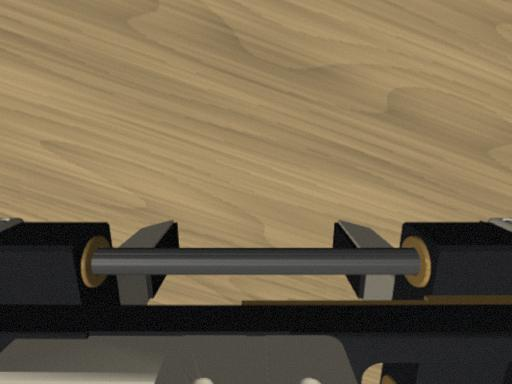

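The wrist picture shows bare bench and the fingers near (150,260) and (365,260). The move was refused, probably because of the empty row.

{"fn": "move_arm", "kwargs": {
  "motion": [
    {"tx":0.038,"ty":-0.023,"tz":-0.003},
    {"tx":0.038,"ty":-0.023,"tz":-0.003},
    {"tx":0.038,"ty":-0.023,"tz":-0.003},
    {"tx":0.038,"ty":-0.023,"tz":-0.003},
    {"tx":0.038,"ty":-0.023,"tz":-0.003},
    {"tx":0.038,"ty":-0.023,"tz":-0.003},
    {"tx":0.028,"ty":-0.023,"tz":-0.003},
    {"tx":0.0,"ty":-0.023,"tz":-0.003},
    {"twist":0.072},
    {"twist":0.072},
    {"twist":0.072},
    {"tx":0}
  ],
  "gripper": -1,
  "squeeze": 20
}}

```text
invalid input
```

```bash
python3 - <<'E'
from h import *
look("tray2",.009,"w1")
to(.588,-.079,.2,89)
E
```

```text
tool shift (mm) [ 532.8 -364.2   26.7] closing dir -71.6 twist deg 19.4 tw units 0.216 q7 -0.08 t 1.6
```

View pics/w1.png

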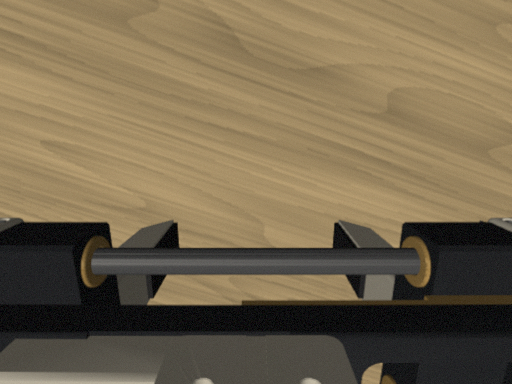

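{"fn": "move_arm", "kwargs": {
  "motion": [
    {"tx":0.038,"ty":-0.023,"tz":-0.003,"twist":0},
    {"tx":0.038,"ty":-0.023,"tz":-0.003,"twist":0},
    {"tx":0.038,"ty":-0.023,"tz":-0.003,"twist":0},
    {"tx":0.038,"ty":-0.023,"tz":-0.003,"twist":0},
    {"tx":0.038,"ty":-0.023,"tz":-0.003,"twist":0},
    {"tx":0.038,"ty":-0.023,"tz":-0.003,"twist":0},
    {"tx":0.028,"ty":-0.023,"tz":-0.003,"twist":0},
    {"tx":0.0,"ty":-0.023,"tz":-0.003,"twist":0},
    {"tx":0,"ty":0,"tz":0,"twist":0.072},
    {"tx":0,"ty":0,"tz":0,"twist":0.072},
    {"tx":0,"ty":0,"tz":0,"twist":0.072},
    {"tx":0,"ty":0,"tz":0,"twist":0}
  ],
  "gripper": -1,
  "squeeze": 20
}}

```text
clock: 2.8
position: [0.3824, -0.3374, 0.2509]
ee_rot: [3.141, -0.03, 0.0]
force: [-0.4, 0.4, 0.1]
width: 0.999
gripper_force: 0.0
```

```bash
python3 - <<'E'
from h import *
look("tray2",.009,"w2")
to(.588,-.079,.2,89)
E
```

```text
region tray2 0.6 [474.6, -314.8, 132.4, 90.0, 76.7] 
place 0.65 [239.  96.] [[ 478.1 -317. ]]
tool shift (mm) [ 201.9 -261.4   50.7] closing dir -90.8 twist deg 0.2 tw units 0.002 q7 -0.98 t 2.95
```

View pics/w2.png

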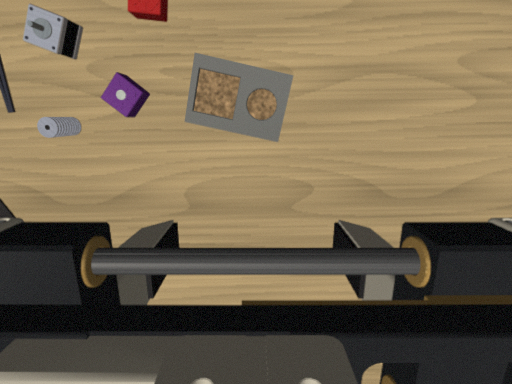

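Tray2 sits at about (240,96), its square pocket at (216,93) and its round one at (262,104). That agrees with the top camera. Next is the fan.

{"fn": "move_arm", "kwargs": {
  "motion": [
    {"tx":0.029,"ty":-0.037,"tz":0.007,"twist":0},
    {"tx":0.029,"ty":-0.037,"tz":0.007,"twist":0},
    {"tx":0.029,"ty":-0.037,"tz":0.007,"twist":0},
    {"tx":0.029,"ty":-0.037,"tz":0.007,"twist":0},
    {"tx":0.029,"ty":-0.037,"tz":0.007,"twist":0},
    {"tx":0.029,"ty":-0.037,"tz":0.007,"twist":0},
    {"tx":0.028,"ty":-0.038,"tz":0.008,"twist":0},
    {"tx":0,"ty":0,"tz":0,"twist":0}
  ]
}}

```text
clock: 3.75
position: [0.5915, -0.0731, 0.1994]
ee_rot: [-3.137, 0.01, -0.0]
force: [0.5, 0.1, 0.2]
width: 0.996
gripper_force: 0.0
```

```bash
python3 - <<'E'
from h import *
look("fan_center",.028,"w3")
look("big_motor_center",.04)
look("small_motor_center",.032)
to(.668,-.079,.012,89)
im=cv2.imread("pics/w3.png"); cv2.imwrite("pics/w3b.png",cv2.resize(im[:220],(800,344)))
E
```

```text
region fan_center 0.89 [765.3, -213.8, 37.4, 16.3, 89.8] touches edge
region fan_center 0.88 [686.7, -304.0, 53.7, 45.5, 74.5] 
region fan_center 0.87 [670.3, -77.5, 40.6, 39.8, 5.0] 
region fan_center 0.81 [594.1, -205.9, 48.1, 41.3, 82.6] 
region fan_center 0.73 [512.1, -158.3, 16.3, 16.1, 89.7] 
place 0.94 [259. 105.] [[672.5 -76.4]]
place 0.92 [465.  90.] [[ 687.3 -298.8]]
place 0.87 [370. 173.] [[ 595.7 -204.6]]
place 0.59 [336. 256.] [[ 490.1 -171.7]]
place 0.38 [134. 200.] [[565.2  73.7]]
region big_motor_center 0.94 [560.0, -92.9, 50.1, 45.4, -22.1] 
place 0.57 [266. 203.] [[560.5 -92.1]]
region small_motor_center 0.65 [564.6, 73.5, 41.9, 26.7, -65.3] 
region small_motor_center 0.27 [678.4, 91.7, 87.3, 34.2, 88.7] 
place 0.73 [123. 200.] [[564.8  75.7]]
tool shift (mm) [ 79.3  -4.7 189.1] closing dir -91.1 twist deg -0.1 tw units -0.001 q7 -1.62 t 4.2
```

View pics/w3b.png

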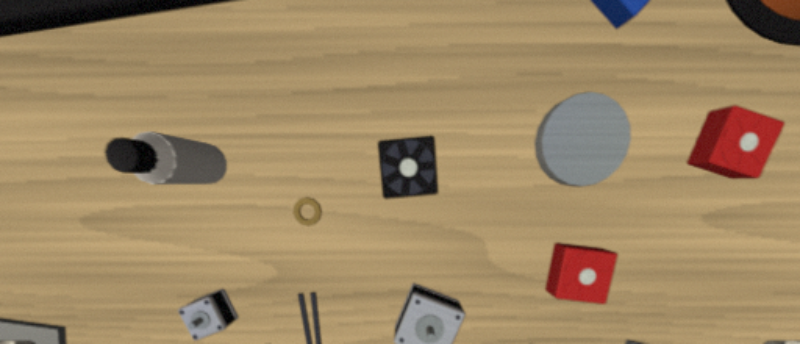

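The black fan at crop (408,167), picture (259,105), with pale hub, is the true one; the red and blue cubes are look-alikes. The big motor is at (266,203) and the small motor at (125,200).

{"fn": "move_arm", "kwargs": {
  "motion": [
    {"tx":0.041,"ty":-0.003,"tz":0.02,"twist":-0.04},
    {"tx":0.04,"ty":-0.003,"tz":0.025,"twist":0},
    {"tx":0,"ty":0,"tz":0.045,"twist":0},
    {"tx":0,"ty":0,"tz":0.04,"twist":0},
    {"tx":0,"ty":0,"tz":0,"twist":0},
    {"tx":0,"ty":0,"tz":0,"twist":0},
    {"tx":0,"ty":0,"tz":0,"twist":0}
  ]
}}

```text
clock: 4.9
position: [0.6714, -0.0742, 0.0736]
ee_rot: [3.14, 0.07, 0.006]
force: [0.4, 0.8, 0.5]
width: 1.001
gripper_force: 0.0
```

```bash
python3 - <<'E'
from h import *
to(.670,-.0775,.012,92)
E
```

```text
tool shift (mm) [-1.8  3.2 61.6] closing dir -87.4 twist deg 0.6 tw units 0.006 q7 -1.61 t 4.9
```

{"fn": "move_arm", "kwargs": {
  "motion": [
    {"tx":-0.001,"ty":0.003,"tz":0.03,"twist":0},
    {"tx":0,"ty":0,"tz":0.031,"twist":0},
    {"tx":0,"ty":0,"tz":0,"twist":0},
    {"tx":0,"ty":0,"tz":0,"twist":0}
  ]
}}

```text
clock: 5.3
position: [0.6699, -0.077, 0.0119]
ee_rot: [3.141, 0.071, 0.003]
force: [0.9, 0.2, 0.5]
width: 1.0
gripper_force: 0.0
```

{"fn": "move_arm", "kwargs": {
  "motion": [
    {"tx":0,"ty":0,"tz":0,"twist":0},
    {"tx":0,"ty":0,"tz":0,"twist":0},
    {"tx":0,"ty":0,"tz":0,"twist":0},
    {"tx":0,"ty":0,"tz":0,"twist":0},
    {"tx":0,"ty":0,"tz":0,"twist":0},
    {"tx":0,"ty":0,"tz":0,"twist":0},
    {"tx":0,"ty":0,"tz":0,"twist":0}
  ],
  "gripper": 1,
  "squeeze": 20
}}

```text
clock: 6.0
position: [0.6688, -0.077, 0.0097]
ee_rot: [3.141, 0.071, -0.0]
force: [-0.6, -0.8, -1.0]
width: 0.439
gripper_force: 0.1
```

{"fn": "move_arm", "kwargs": {
  "motion": [
    {"tx":0,"ty":0,"tz":0,"twist":0},
    {"tx":0,"ty":0,"tz":0,"twist":0},
    {"tx":0,"ty":0,"tz":-0.03,"twist":0},
    {"tx":0,"ty":0,"tz":-0.045,"twist":0},
    {"tx":0,"ty":0,"tz":-0.045,"twist":0},
    {"tx":0,"ty":0,"tz":0,"twist":0.059},
    {"tx":0,"ty":0,"tz":0,"twist":0.059},
    {"tx":0,"ty":0,"tz":0,"twist":0.059},
    {"tx":0,"ty":0,"tz":0,"twist":0}
  ]
}}

```text
clock: 6.9
position: [0.6688, -0.0768, 0.1297]
ee_rot: [3.12, -0.367, -0.0]
force: [0.6, 0.1, -1.1]
width: 0.436
gripper_force: 19.9
```

```bash
python3 - <<'E'
from h import *
s=arm.observe(); print(s["width"],s["gripper_force"],s["position"]); to(.4817,-.288,.1,76.7)
E
```

```text
0.4357791964482037 19.92395728826523 [ 0.66876774 -0.07683978  0.12972666]
tool shift (mm) [-133.   248.8   29.8] closing dir -103.4 twist deg -0.1 tw units -0.001 q7 -1.83 t 6.9
```

{"fn": "move_arm", "kwargs": {
  "motion": [
    {"tx":-0.022,"ty":0.041,"tz":0,"twist":0},
    {"tx":-0.022,"ty":0.041,"tz":0,"twist":0},
    {"tx":-0.022,"ty":0.041,"tz":0,"twist":0},
    {"tx":-0.022,"ty":0.042,"tz":0,"twist":0},
    {"tx":-0.022,"ty":0.042,"tz":0,"twist":0},
    {"tx":-0.022,"ty":0.042,"tz":0,"twist":0},
    {"tx":0,"ty":0,"tz":0.04,"twist":0},
    {"tx":0,"ty":0,"tz":0.03,"twist":0},
    {"tx":0,"ty":0,"tz":0,"twist":0},
    {"tx":0,"ty":0,"tz":0,"twist":0},
    {"tx":0,"ty":0,"tz":0,"twist":0}
  ]
}}

```text
clock: 8.0
position: [0.4843, -0.2889, 0.0613]
ee_rot: [3.12, -0.362, 0.003]
force: [0.2, -0.8, -0.5]
width: 0.434
gripper_force: 19.9
```

```bash
python3 - <<'E'
from h import *
to(.4817,-.288,.015,76.7)
E
```

```text
tool shift (mm) [-2.9 -0.3 46.2] closing dir -103.2 twist deg 0.1 tw units 0.001 q7 -1.43 t 8.0
```

{"fn": "move_arm", "kwargs": {
  "motion": [
    {"tx":-0.002,"ty":0,"tz":0.02,"twist":0},
    {"tx":0,"ty":0,"tz":0.016,"twist":0},
    {"tx":0,"ty":0,"tz":0.006,"twist":0},
    {"tx":0,"ty":0,"tz":0.004,"twist":0},
    {"tx":0,"ty":0,"tz":0,"twist":0},
    {"tx":0,"ty":0,"tz":0,"twist":0}
  ]
}}

```text
clock: 8.6
position: [0.4817, -0.2886, 0.0146]
ee_rot: [3.12, -0.364, 0.002]
force: [0.4, -0.1, 0.1]
width: 0.435
gripper_force: 19.9
```

{"fn": "move_arm", "kwargs": {
  "motion": [
    {"tx":0,"ty":0,"tz":0,"twist":0},
    {"tx":0,"ty":0,"tz":0,"twist":0},
    {"tx":0,"ty":0,"tz":0,"twist":0},
    {"tx":0,"ty":0,"tz":0,"twist":0},
    {"tx":0,"ty":0,"tz":-0.02,"twist":0},
    {"tx":0,"ty":0,"tz":-0.04,"twist":0},
    {"tx":0,"ty":0,"tz":-0.05,"twist":0},
    {"tx":0,"ty":0,"tz":-0.05,"twist":0},
    {"tx":-0.03,"ty":0,"tz":0,"twist":0},
    {"tx":-0.04,"ty":0,"tz":0,"twist":0},
    {"tx":0,"ty":0,"tz":0,"twist":0}
  ],
  "gripper": -0.35
}}

```text
clock: 9.7
position: [0.4077, -0.2713, 0.1736]
ee_rot: [-3.12, 0.368, 0.006]
force: [0.2, -1.3, 0.6]
width: 0.678
gripper_force: 0.0
```

```bash
python3 - <<'E'
from h import *
look("fan_center",.032,"w4")
look("heat_sink_center",.05)
to(.446,-.086,.1,76.7)
E
```

```text
region fan_center 0.97 [481.4, -175.0, 45.1, 44.3, 48.8] 
region fan_center 0.8 [483.8, -288.0, 39.9, 38.8, -12.5] 
region fan_center 0.63 [581.7, -213.5, 45.0, 35.3, 81.7] touches edge
place 0.84 [255. 102.] [[ 487.4 -289.1]]
place 0.77 [150.  15.] [[ 585.7 -212.5]]
place 0.66 [151. 135.] [[ 481.8 -178.4]]
region heat_sink_center 0.82 [447.1, -97.5, 52.1, 23.5, -78.1] 
place 0.82 [ 83. 193.] [[448.  -99.5]]
tool shift (mm) [ -11.7 -188.7   73.7] closing dir -103.3 twist deg -0.0 tw units -0.0 q7 -1.37 t 10.0
```

View pics/w4.png

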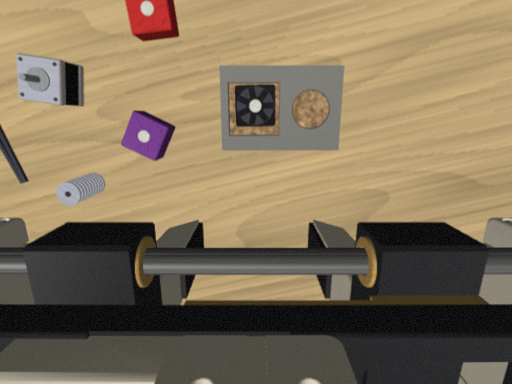

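The fan sits in the square pocket at (255,106). The heat sink is at about (80,190), base near (446,-86) mm.

{"fn": "move_arm", "kwargs": {
  "motion": [
    {"tx":-0.003,"ty":-0.038,"tz":0,"twist":0},
    {"tx":-0.003,"ty":-0.038,"tz":0,"twist":0},
    {"tx":-0.002,"ty":-0.038,"tz":0,"twist":0},
    {"tx":-0.002,"ty":-0.038,"tz":0,"twist":0},
    {"tx":-0.002,"ty":-0.037,"tz":0,"twist":0},
    {"tx":0,"ty":0,"tz":0,"twist":-0.09},
    {"tx":0,"ty":0,"tz":0,"twist":-0.09},
    {"tx":0,"ty":0,"tz":0,"twist":-0.09},
    {"tx":0,"ty":0,"tz":0,"twist":-0.09},
    {"tx":0,"ty":0,"tz":0,"twist":-0.09},
    {"tx":0,"ty":0,"tz":0,"twist":-0.09},
    {"tx":0,"ty":0,"tz":0,"twist":-0.09}
  ]
}}

```text
clock: 11.2
position: [0.4455, -0.0853, 0.1735]
ee_rot: [-2.915, -1.169, -0.0]
force: [1.1, -0.1, 0.4]
width: 0.675
gripper_force: 0.0
```

{"fn": "move_arm", "kwargs": {
  "motion": [
    {"tx":0,"ty":0,"tz":0,"twist":-0.09},
    {"tx":0,"ty":0,"tz":0,"twist":-0.09},
    {"tx":0,"ty":0,"tz":0,"twist":-0.09},
    {"tx":0,"ty":0,"tz":0,"twist":-0.09},
    {"tx":0,"ty":0,"tz":0.03,"twist":0},
    {"tx":0,"ty":0,"tz":0.03,"twist":0},
    {"tx":0,"ty":0,"tz":0,"twist":0},
    {"tx":0,"ty":0,"tz":0,"twist":0}
  ]
}}

```text
clock: 12.0
position: [0.4451, -0.0851, 0.1138]
ee_rot: [-2.478, -1.929, 0.001]
force: [0.0, 0.1, 0.5]
width: 0.675
gripper_force: 0.0
```

```bash
python3 - <<'E'
from h import *
to(.446,-.086,.028,-13.3)
E
```

```text
tool shift (mm) [-0.6  1.2 85.8] closing dir -14.2 twist deg -0.9 tw units -0.01 q7 -0.4 t 12.0
```

```bash
python3 - <<'E'
from h import *
c=arm.calibration("scene"); t=arm.calibration("top")
for n,p,q,z in [("hs",(208,142),(296,261),.025),("bot",(285,215),(227,167),.055),("mot",(285,182),(225,217),.016),("blk",(282,143),(219,259),.014)]: print(n,world(c,p,z)*1000,world(t,q,z)*1000)
E
```

```text
hs [[437.61137548 -80.68168871]] [[444.86326943 -93.16558179]]
bot [[680.89471511  69.7465687 ]] [[675.72921109  70.11121855]]
mot [[564.47671133  86.04310693]] [[556.45603254  79.39403694]]
blk [[443.39013322  93.71364057]] [[453.04315141  95.92624787]]
```

{"fn": "move_arm", "kwargs": {
  "motion": [
    {"tx":0,"ty":0,"tz":0.04,"twist":-0.01},
    {"tx":0,"ty":0,"tz":0.034,"twist":0},
    {"tx":0,"ty":0,"tz":0.01,"twist":0},
    {"tx":0,"ty":0,"tz":0,"twist":0}
  ]
}}

```text
clock: 12.4
position: [0.445, -0.0854, 0.0298]
ee_rot: [-2.464, -1.948, 0.001]
force: [0.4, 0.5, 0.4]
width: 0.675
gripper_force: 0.0
```

{"fn": "move_arm", "kwargs": {
  "motion": [
    {"tx":0,"ty":0,"tz":0,"twist":0},
    {"tx":0,"ty":0,"tz":0,"twist":0},
    {"tx":0,"ty":0,"tz":0,"twist":0},
    {"tx":0,"ty":0,"tz":0,"twist":0},
    {"tx":0,"ty":0,"tz":0,"twist":0},
    {"tx":0,"ty":0,"tz":0,"twist":0},
    {"tx":0,"ty":0,"tz":0,"twist":0},
    {"tx":0,"ty":0,"tz":0,"twist":0}
  ],
  "gripper": 1,
  "squeeze": 15
}}

```text
clock: 13.2
position: [0.4451, -0.0856, 0.03]
ee_rot: [2.464, 1.948, 0.0]
force: [-0.3, 0.2, 5.6]
width: 0.264
gripper_force: 15.0
```

```bash
python3 - <<'E'
from h import *
s=arm.observe();print(s["width"]*92,s["gripper_force"],s["position"])
E
```

```text
24.280512020510564 14.999241381883621 [ 0.4450619  -0.08561629  0.0299777 ]
```

{"fn": "move_arm", "kwargs": {
  "motion": [
    {"tx":0,"ty":0,"tz":-0.03,"twist":0},
    {"tx":0,"ty":0,"tz":-0.035,"twist":0},
    {"tx":0,"ty":0,"tz":-0.035,"twist":0},
    {"tx":0,"ty":0,"tz":0,"twist":0}
  ]
}}

```text
clock: 13.6
position: [0.4474, -0.0856, 0.1334]
ee_rot: [2.461, 1.945, 0.007]
force: [0.6, -0.6, -0.7]
width: 0.27
gripper_force: 15.0
```

```bash
python3 - <<'E'
from h import *
print(arm.observe()["width"]);to(.4675,-.3476,.13,-13.3)
E
```

```text
0.2703779243328232
tool shift (mm) [-250.3   80.     3.8] closing dir -13.3 twist deg -0.0 tw units -0.0 q7 -0.38 t 13.6
```

{"fn": "move_arm", "kwargs": {
  "motion": [
    {"tx":-0.042,"ty":0.014,"tz":0,"twist":0},
    {"tx":-0.042,"ty":0.014,"tz":0,"twist":0},
    {"tx":-0.042,"ty":0.013,"tz":0,"twist":0},
    {"tx":-0.042,"ty":0.013,"tz":0,"twist":0},
    {"tx":-0.041,"ty":0.013,"tz":0,"twist":0},
    {"tx":-0.041,"ty":0.013,"tz":0,"twist":0},
    {"tx":0,"ty":0,"tz":0.03,"twist":0},
    {"tx":0,"ty":0,"tz":0.02,"twist":0},
    {"tx":0,"ty":0,"tz":0,"twist":0},
    {"tx":0,"ty":0,"tz":0,"twist":0},
    {"tx":0,"ty":0,"tz":0,"twist":0}
  ]
}}

```text
clock: 14.7
position: [0.4658, -0.3472, 0.0806]
ee_rot: [2.463, 1.949, 0.001]
force: [0.1, 0.4, -1.0]
width: 0.269
gripper_force: 15.0
```

```bash
python3 - <<'E'
from h import *
s=arm.observe();print(s["width"],s["gripper_force"]);to(.4675,-.3476,.033,-13.3)
c=arm.calibration("top"); im=arm.get_image("top"); cv2.imwrite("pics/t5.png",cv2.resize(im[180:300,320:450,::-1],None,fx=5,fy=5,interpolation=cv2.INTER_CUBIC))
E
```

```text
0.26943012790668547 14.987987279891968
tool shift (mm) [-0.   1.7 47.6] closing dir -13.3 twist deg 0.0 tw units 0.0 q7 0.08 t 14.7
```

```bash
python3 - <<'E'
from h import *
c=arm.calibration("scene"); im=arm.get_image("scene"); cv2.imwrite("pics/s5.png",cv2.resize(im[110:200,60:180,::-1],None,fx=6,fy=6,interpolation=cv2.INTER_CUBIC))
for f in (arm.place_of,arm.look_for):
  for d in f("scene","heat_sink_center"):
    p=np.array(d["point"])*[512,384]; print(d["conf"],p,world(c,p,.076)*1000)
for d in arm.place_of("scene","tray2"):
    p=np.array(d["point"])*[512,384]; print(d["conf"],p,world(c,p,.0)*1000)
E
```

```text
0.57 [ 87.296  142.6944] [[ 467.71623932 -345.41718543]]
0.65 [ 88.9856 144.6144] [[ 473.9809373  -340.81993364]]
0.94 [378.7776 161.3952] [[505.80797044 317.21886004]]
0.56 [107.52   172.1088] [[ 490.85741261 -315.26007275]]
```

View pics/s5.png

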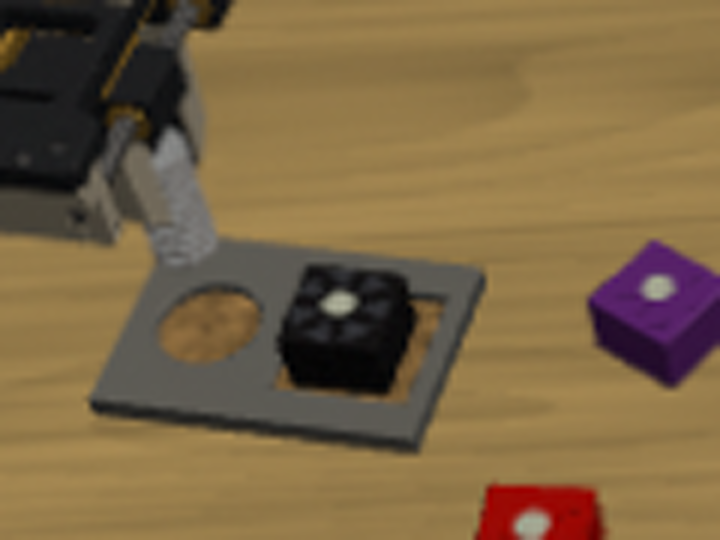

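The fan is seated in its pocket, crop (345,330). The heat sink hangs upright above its round pocket at (210,325).

{"fn": "move_arm", "kwargs": {
  "motion": [
    {"tx":0,"ty":0.002,"tz":0.025,"twist":0},
    {"tx":0,"ty":0,"tz":0.013,"twist":0},
    {"tx":0,"ty":0,"tz":0.005,"twist":0},
    {"tx":0,"ty":0,"tz":0.004,"twist":0},
    {"tx":0,"ty":0,"tz":0,"twist":0},
    {"tx":0,"ty":0,"tz":0,"twist":0}
  ]
}}

```text
clock: 15.55
position: [0.4673, -0.3478, 0.0332]
ee_rot: [2.464, 1.948, 0.0]
force: [-0.6, -0.2, -1.2]
width: 0.269
gripper_force: 15.0
```

{"fn": "move_arm", "kwargs": {
  "motion": [
    {"tx":0,"ty":0,"tz":0,"twist":0},
    {"tx":0,"ty":0,"tz":0,"twist":0},
    {"tx":0,"ty":0,"tz":0,"twist":0},
    {"tx":0,"ty":0,"tz":-0.02,"twist":0},
    {"tx":0,"ty":0,"tz":-0.04,"twist":0},
    {"tx":0,"ty":0,"tz":-0.05,"twist":0},
    {"tx":0,"ty":0,"tz":-0.05,"twist":0},
    {"tx":0.02,"ty":0,"tz":0,"twist":0},
    {"tx":0.04,"ty":0,"tz":0,"twist":0},
    {"tx":0.04,"ty":0,"tz":0,"twist":0},
    {"tx":0,"ty":0,"tz":0,"twist":0}
  ],
  "gripper": -0.2
}}

```text
clock: 16.65
position: [0.4919, -0.2439, 0.1934]
ee_rot: [-2.456, -1.958, -0.005]
force: [1.1, 0.1, -0.5]
width: 0.606
gripper_force: 0.0
```

```bash
python3 - <<'E'
from h import *
c=arm.calibration("scene"); im=arm.get_image("scene"); cv2.imwrite("pics/s6.png",cv2.resize(im[110:200,60:180,::-1],None,fx=6,fy=6,interpolation=cv2.INTER_CUBIC))
to(.451,.02,.19,-11.2)
E
```

```text
tool shift (mm) [251.3 -99.2   3.3] closing dir -13.0 twist deg -1.8 tw units -0.02 q7 -0.04 t 16.7
```

View pics/s6.png

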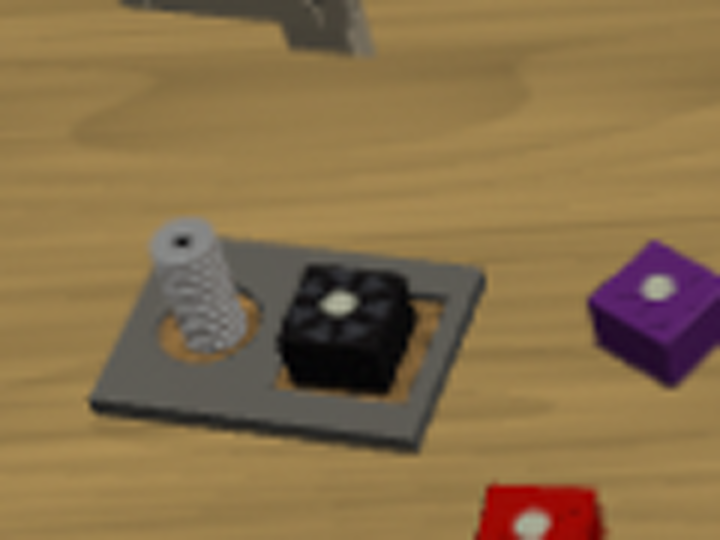

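The heat sink stands in its round pocket at (210,330). Next is the bearing block.

{"fn": "move_arm", "kwargs": {
  "motion": [
    {"tx":0.042,"ty":-0.016,"tz":0,"twist":0},
    {"tx":0.042,"ty":-0.016,"tz":0,"twist":0},
    {"tx":0.042,"ty":-0.017,"tz":0,"twist":0},
    {"tx":0.042,"ty":-0.017,"tz":0,"twist":0},
    {"tx":0.042,"ty":-0.017,"tz":0,"twist":0},
    {"tx":0.041,"ty":-0.016,"tz":0,"twist":0},
    {"tx":0,"ty":0,"tz":0,"twist":0},
    {"tx":0,"ty":0,"tz":0,"twist":0},
    {"tx":0,"ty":0,"tz":0,"twist":0}
  ],
  "gripper": -0.5
}}

```text
clock: 17.6
position: [0.4519, 0.015, 0.1926]
ee_rot: [2.466, 1.946, -0.001]
force: [0.1, -0.5, -1.0]
width: 0.749
gripper_force: 0.0
```

```bash
python3 - <<'E'
from h import *
look("bearing_block_center",.028,"w7")
look("small_motor_center",.032)
look("tray3",.009)
to(.4505,.096,.012,-11.2)
E
```

```text
region small_motor_center 0.67 [557.6, 79.8, 32.5, 29.7, 18.5] 
place 0.61 [337.  97.] [[555.7  82.2]]
tool shift (mm) [ 77.2 -19.5 180.7] closing dir -13.4 twist deg -2.2 tw units -0.024 q7 -0.56 t 18.05
```

View pics/w7.png

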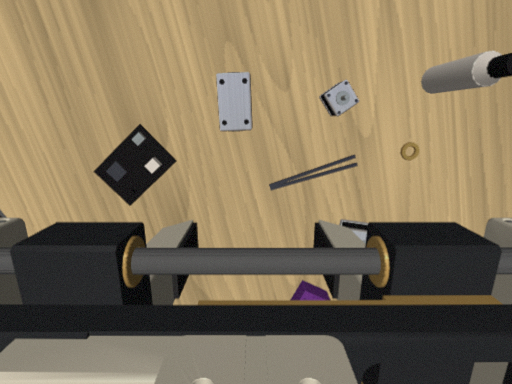

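The block's top face spans (217,73), (249,72), (252,131) and (220,132). The small motor is at (340,98) with its shaft at (343,97), and is clearly smaller than the block.

```bash
python3 - <<'E'
from h import *
c=arm.calibration("wrist")
for z,p in [(.028,[(217,73),(249,72),(252,131),(220,132)]),(.032,[(345,82),(358,100),(335,115),(322,97)])]:
    w=world(c,p,z)*1000; print(w.round(1),w.mean(0)); print(cv2.minAreaRect(w.astype(np.float32)))
to(.4505,.096,.06,-11.2)
E
```

```text
[[438.3 136.8]
 [471.1 130. ]
 [460.1  70.5]
 [425.6  77.6]] [448.77922143 103.71747922]
((448.9120788574219, 103.70509338378906), (60.49922180175781, 35.19281768798828), 78.38011932373047)
[[566.   97. ]
 [576.7  76.1]
 [550.5  66.5]
 [540.1  87.8]] [558.33011986  81.83905276]
((558.3976440429688, 81.93961334228516), (30.30682945251465, 23.5429744720459), 20.053499221801758)
tool shift (mm) [ 77.2 -19.5 132.7] closing dir -13.4 twist deg -2.2 tw units -0.024 q7 -0.56 t 18.05
```

{"fn": "move_arm", "kwargs": {
  "motion": [
    {"tx":0.042,"ty":-0.011,"tz":0.02,"twist":0},
    {"tx":0.041,"ty":-0.011,"tz":0.02,"twist":0},
    {"tx":0,"ty":0,"tz":0.045,"twist":-0.024},
    {"tx":0,"ty":0,"tz":0.045,"twist":0},
    {"tx":0,"ty":0,"tz":0,"twist":0},
    {"tx":0,"ty":0,"tz":0,"twist":0},
    {"tx":0,"ty":0,"tz":0,"twist":0}
  ]
}}

```text
clock: 18.75
position: [0.4507, 0.1028, 0.0647]
ee_rot: [2.427, 1.993, 0.004]
force: [-0.2, 0.6, 0.2]
width: 0.754
gripper_force: 0.0
```

```bash
python3 - <<'E'
from h import *
to(.4495,.102,.012,-11.5)
E
```

```text
tool shift (mm) [-1.1 -1.2 52.7] closing dir -11.2 twist deg 0.3 tw units 0.003 q7 -0.91 t 18.75
```

{"fn": "move_arm", "kwargs": {
  "motion": [
    {"tx":-0.001,"ty":-0.001,"tz":0.03,"twist":0},
    {"tx":0,"ty":0,"tz":0.022,"twist":0},
    {"tx":0,"ty":0,"tz":0,"twist":0},
    {"tx":0,"ty":0,"tz":0,"twist":0}
  ]
}}

```text
clock: 19.15
position: [0.4493, 0.1019, 0.0124]
ee_rot: [2.427, 1.993, 0.003]
force: [-0.3, 0.4, 0.3]
width: 0.749
gripper_force: 0.0
```

{"fn": "move_arm", "kwargs": {
  "motion": [
    {"tx":0,"ty":0,"tz":0,"twist":0},
    {"tx":0,"ty":0,"tz":0,"twist":0},
    {"tx":0,"ty":0,"tz":0,"twist":0},
    {"tx":0,"ty":0,"tz":0,"twist":0},
    {"tx":0,"ty":0,"tz":0,"twist":0},
    {"tx":0,"ty":0,"tz":0,"twist":0},
    {"tx":0,"ty":0,"tz":0,"twist":0},
    {"tx":0,"ty":0,"tz":0,"twist":0}
  ],
  "gripper": 1,
  "squeeze": 30
}}

```text
clock: 19.95
position: [0.4484, 0.1017, 0.0109]
ee_rot: [2.427, 1.994, 0.0]
force: [-0.1, -0.3, 5.7]
width: 0.392
gripper_force: 30.0
```

{"fn": "move_arm", "kwargs": {
  "motion": [
    {"tx":0,"ty":0,"tz":-0.02,"twist":0},
    {"tx":0,"ty":0,"tz":-0.04,"twist":0},
    {"tx":0,"ty":0,"tz":-0.04,"twist":0},
    {"tx":0,"ty":0,"tz":0,"twist":0},
    {"tx":0,"ty":0,"tz":0,"twist":0}
  ]
}}

```text
clock: 20.45
position: [0.4485, 0.1015, 0.111]
ee_rot: [2.427, 1.993, 0.002]
force: [0.1, 0.8, -2.8]
width: 0.387
gripper_force: 30.0
```

```bash
python3 - <<'E'
from h import *
to(.4966,.165,.11,-8.3); to(.5095,.2493,.11,-8.3)
E
```

```text
tool shift (mm) [71.7 34.8  1.1] closing dir -11.2 twist deg -2.9 tw units -0.032 q7 -0.84 t 20.45
tool shift (mm) [156.9  31.1   1.1] closing dir -11.2 twist deg -2.9 tw units -0.032 q7 -0.84 t 20.45
```

{"fn": "move_arm", "kwargs": {
  "motion": [
    {"tx":0.024,"ty":0.012,"tz":-0.03,"twist":0},
    {"tx":0.024,"ty":0.012,"tz":-0.03,"twist":0},
    {"tx":0.024,"ty":0.011,"tz":-0.03,"twist":0},
    {"tx":0,"ty":0,"tz":0,"twist":-0.032},
    {"tx":0,"ty":0,"tz":0,"twist":0},
    {"tx":0,"ty":0,"tz":0,"twist":0}
  ]
}}

```text
clock: 21.05
position: [0.4953, 0.1645, 0.1987]
ee_rot: [-2.377, -2.053, 0.006]
force: [-0.2, -0.7, -2.4]
width: 0.39
gripper_force: 30.0
```

```bash
python3 - <<'E'
from h import *
look("tray3",.009,"w8")
to(.5095,.2493,.06,-8.3)
E
```

```text
region tray3 0.82 [512.2, 284.0, 137.7, 88.0, 81.6] touches edge
place 0.64 [257.  37.] [[518.6 316.7]]
tool shift (mm) [ 86.    1.7 139.3] closing dir -8.4 twist deg -0.1 tw units -0.001 q7 -0.82 t 21.2
```

View pics/w8.png

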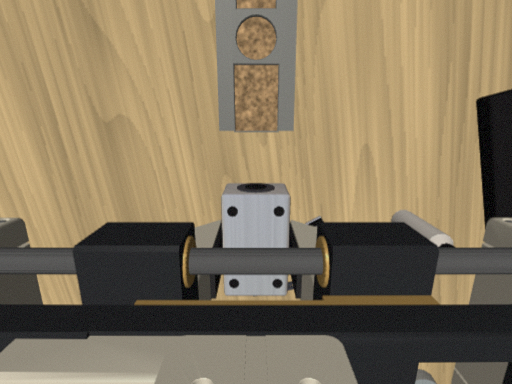

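```bash
python3 - <<'E'
from h import *
c=arm.calibration("wrist"); z=arm.observe()["position"][2]
for z,p in [(.009,[(234,65),(279,65),(280,131),(234,131)]),(z+.017,[(223,185),(288,185),(295,294),(219,294)])]:
    w=world(c,p,z)*1000; print(w.mean(0)); print(cv2.minAreaRect(w.astype(np.float32)))
w=world(c,[(256,37)],.009)*1000;print(w); print(arm.observe()["position"])
to(.508,.2515,.06,-8.3)
E
```

```text
[509.32253827 252.99429328]
((509.6467590332031, 252.95262145996094), (72.51566314697266, 54.54062271118164), 81.63704681396484)
[496.48773986 170.05310025]
((496.8583068847656, 170.0072479248047), (62.6506462097168, 42.50165939331055), 81.71688079833984)
[[517.85070121 317.15916722]]
[0.49565693 0.16462406 0.19945737]
tool shift (mm) [ 88.   -0.2 139.3] closing dir -8.4 twist deg -0.1 tw units -0.001 q7 -0.82 t 21.2
```

{"fn": "move_arm", "kwargs": {
  "motion": [
    {"tx":0.043,"ty":0.001,"tz":0,"twist":0},
    {"tx":0.043,"ty":0,"tz":0.03,"twist":0},
    {"tx":0,"ty":0,"tz":0.045,"twist":0},
    {"tx":0,"ty":0,"tz":0.045,"twist":0},
    {"tx":0,"ty":0,"tz":0.02,"twist":0},
    {"tx":0,"ty":0,"tz":0,"twist":0},
    {"tx":0,"ty":0,"tz":0,"twist":0},
    {"tx":0,"ty":0,"tz":0,"twist":0}
  ]
}}

```text
clock: 22.0
position: [0.5106, 0.2491, 0.0637]
ee_rot: [2.377, 2.054, 0.004]
force: [0.3, -0.0, -2.1]
width: 0.387
gripper_force: 30.0
```

```bash
python3 - <<'E'
from h import *
to(.5088,.2495,.0155,-8.35)
E
```

```text
tool shift (mm) [ 0.1 -1.9 48.2] closing dir -8.3 twist deg 0.0 tw units 0.0 q7 -1.08 t 22.0
```

{"fn": "move_arm", "kwargs": {
  "motion": [
    {"tx":0,"ty":-0.001,"tz":0.025,"twist":0},
    {"tx":0,"ty":0,"tz":0.014,"twist":0},
    {"tx":0,"ty":0,"tz":0.005,"twist":0},
    {"tx":0,"ty":0,"tz":0.004,"twist":0},
    {"tx":0,"ty":0,"tz":0,"twist":0},
    {"tx":0,"ty":0,"tz":0,"twist":0}
  ]
}}

```text
clock: 22.6
position: [0.5091, 0.249, 0.0148]
ee_rot: [2.376, 2.055, 0.002]
force: [-0.7, -0.4, -2.2]
width: 0.389
gripper_force: 30.0
```

{"fn": "move_arm", "kwargs": {
  "motion": [
    {"tx":0,"ty":0,"tz":0,"twist":0},
    {"tx":0,"ty":0,"tz":0,"twist":0},
    {"tx":0,"ty":0,"tz":0,"twist":0},
    {"tx":0,"ty":0,"tz":-0.02,"twist":0},
    {"tx":0,"ty":0,"tz":-0.04,"twist":0},
    {"tx":0,"ty":0,"tz":-0.05,"twist":0},
    {"tx":0,"ty":0,"tz":-0.05,"twist":0},
    {"tx":-0.03,"ty":0,"tz":0,"twist":0},
    {"tx":-0.04,"ty":0,"tz":0,"twist":0},
    {"tx":-0.03,"ty":0,"tz":0,"twist":0},
    {"tx":0,"ty":0,"tz":0,"twist":0}
  ],
  "gripper": -0.2
}}

```text
clock: 23.7
position: [0.4939, 0.1447, 0.1739]
ee_rot: [2.38, 2.047, -0.004]
force: [0.2, -0.6, -0.9]
width: 0.6
gripper_force: 0.0
```

```bash
python3 - <<'E'
from h import *
look("bearing_block_center",.032,"w9")
cal=arm.calibration("scene"); im=arm.get_image("scene")
cv2.imwrite("pics/s9.png",cv2.resize(im[120:210,320:450,::-1],None,fx=5,fy=5,interpolation=cv2.INTER_CUBIC))
to(.560,.079,.11,20); to(.560,.079,.11,110)
E
```

```text
region bearing_block_center 0.66 [508.3, 249.3, 61.4, 36.2, 82.3] 
place 0.66 [253.  79.] [[506.8 248.9]]
tool shift (mm) [-61.8  75.3  64.3] closing dir -8.2 twist deg -28.2 tw units -0.314 q7 -0.81 t 23.9
tool shift (mm) [-61.8  75.3  64.3] closing dir -8.2 twist deg 61.8 tw units 0.686 q7 -0.81 t 23.9
```

View pics/s9.png

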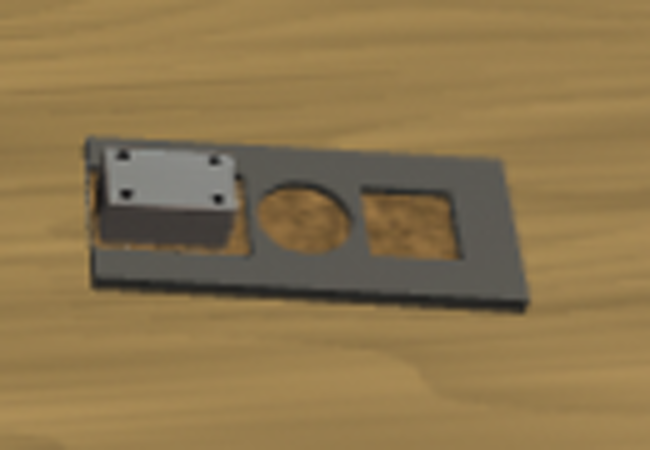

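The block sits in the oblong pocket, crop (170,190). I'll look at the small motor from close by before gripping it.

{"fn": "move_arm", "kwargs": {
  "motion": [
    {"tx":-0.035,"ty":0.019,"tz":0,"twist":0},
    {"tx":-0.035,"ty":0.019,"tz":0,"twist":0},
    {"tx":-0.035,"ty":0.019,"tz":0,"twist":0},
    {"tx":-0.035,"ty":0.02,"tz":0,"twist":0},
    {"tx":0,"ty":0,"tz":0,"twist":0},
    {"tx":0,"ty":0,"tz":0,"twist":0},
    {"tx":0,"ty":0,"tz":0,"twist":0}
  ]
}}

```text
clock: 24.6
position: [0.55, 0.0023, 0.1741]
ee_rot: [-2.373, -2.058, -0.001]
force: [-0.5, 0.6, 0.1]
width: 0.599
gripper_force: 0.0
```

```bash
python3 - <<'E'
from h import *
look("small_motor_center",.032,"w10")
im=cv2.imread("pics/w10.png"); cv2.imwrite("pics/w10b.png",cv2.resize(im[30:180,170:340],None,fx=4,fy=4,interpolation=cv2.INTER_CUBIC))
to(.560,.079,.11,110)
E
```

```text
region small_motor_center 0.83 [561.2, 80.1, 27.5, 27.3, 20.9] 
place 0.82 [257. 108.] [[562.2  79.9]]
tool shift (mm) [77.8 -1.  64.3] closing dir -8.1 twist deg 61.9 tw units 0.687 q7 -0.51 t 24.75
```

View pics/w10b.png

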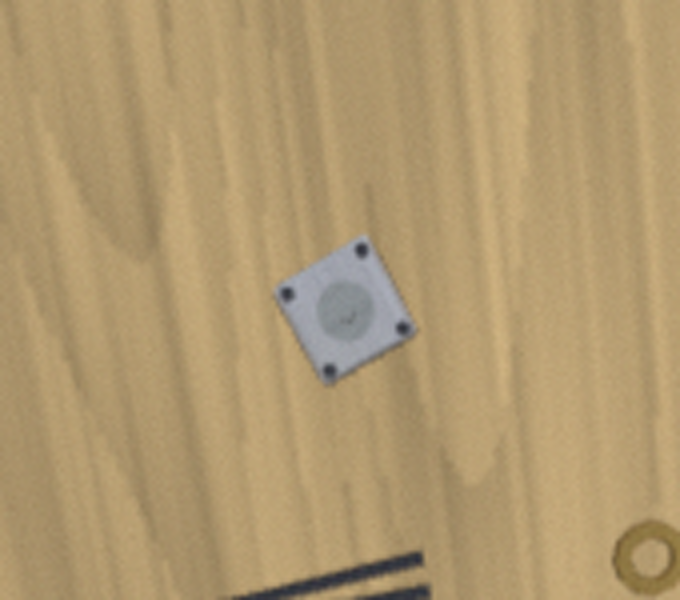

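The crop shows the small motor square-on: 27.5 mm sides, about 21° turned, its centre at crop (345,310), which is picture (257,108).

{"fn": "move_arm", "kwargs": {
  "motion": [
    {"tx":0.04,"ty":0,"tz":0,"twist":0},
    {"tx":0.039,"ty":0,"tz":0,"twist":0},
    {"tx":0,"ty":0,"tz":0,"twist":-0.0944},
    {"tx":0,"ty":0,"tz":0,"twist":-0.0944},
    {"tx":0,"ty":0,"tz":0,"twist":-0.0944},
    {"tx":0,"ty":0,"tz":0,"twist":-0.0944},
    {"tx":0,"ty":0,"tz":0,"twist":-0.0944},
    {"tx":0,"ty":0,"tz":0,"twist":-0.0944},
    {"tx":0,"ty":0,"tz":0,"twist":-0.0944},
    {"tx":0,"ty":0,"tz":0,"twist":-0.0944},
    {"tx":0,"ty":0,"tz":0,"twist":-0.0944},
    {"tx":0,"ty":0,"tz":0,"twist":-0.0944}
  ]
}}

```text
clock: 25.95
position: [0.5613, 0.0792, 0.1743]
ee_rot: [0.353, 3.121, 0.0]
force: [0.3, 0.7, -0.3]
width: 0.598
gripper_force: 0.0
```

{"fn": "move_arm", "kwargs": {
  "motion": [
    {"tx":0,"ty":0,"tz":0,"twist":-0.0944},
    {"tx":0,"ty":0,"tz":0,"twist":-0.0944},
    {"tx":0,"ty":0,"tz":0,"twist":-0.0944},
    {"tx":0,"ty":0,"tz":0,"twist":-0.0944},
    {"tx":0,"ty":0,"tz":0.045,"twist":0},
    {"tx":0,"ty":0,"tz":0.045,"twist":0},
    {"tx":0,"ty":0,"tz":0,"twist":0},
    {"tx":0,"ty":0,"tz":0,"twist":0}
  ]
}}

```text
clock: 26.75
position: [0.5612, 0.0792, 0.0848]
ee_rot: [0.565, -3.089, -0.001]
force: [0.4, 1.0, -0.1]
width: 0.605
gripper_force: 0.0
```

```bash
python3 - <<'E'
from h import *
to(.5612,.080,.012,110.9)
E
```

```text
tool shift (mm) [-0.3  0.7 72.8] closing dir 110.7 twist deg -0.2 tw units -0.002 q7 1.06 t 26.75
```

{"fn": "move_arm", "kwargs": {
  "motion": [
    {"tx":0,"ty":0.001,"tz":0.035,"twist":0},
    {"tx":0,"ty":0,"tz":0.03,"twist":0},
    {"tx":0,"ty":0,"tz":0.008,"twist":0},
    {"tx":0,"ty":0,"tz":0,"twist":0},
    {"tx":0,"ty":0,"tz":0,"twist":0}
  ]
}}

```text
clock: 27.25
position: [0.5626, 0.08, 0.0134]
ee_rot: [-0.563, 3.088, 0.0]
force: [-0.5, -0.2, -0.4]
width: 0.603
gripper_force: 0.0
```

{"fn": "move_arm", "kwargs": {
  "motion": [
    {"tx":0,"ty":0,"tz":0,"twist":0},
    {"tx":0,"ty":0,"tz":0,"twist":0},
    {"tx":0,"ty":0,"tz":0,"twist":0},
    {"tx":0,"ty":0,"tz":0,"twist":0},
    {"tx":0,"ty":0,"tz":0,"twist":0},
    {"tx":0,"ty":0,"tz":0,"twist":0},
    {"tx":0,"ty":0,"tz":0,"twist":0},
    {"tx":0,"ty":0,"tz":0,"twist":0}
  ],
  "gripper": 1,
  "squeeze": 25
}}

```text
clock: 28.05
position: [0.5614, 0.0792, 0.0114]
ee_rot: [-0.563, 3.09, -0.0]
force: [-0.9, -0.1, 4.2]
width: 0.301
gripper_force: 25.0
```

{"fn": "move_arm", "kwargs": {
  "motion": [
    {"tx":0,"ty":0,"tz":-0.02,"twist":0},
    {"tx":0,"ty":0,"tz":-0.04,"twist":0},
    {"tx":0,"ty":0,"tz":-0.04,"twist":0},
    {"tx":0,"ty":0,"tz":-0.03,"twist":0},
    {"tx":0,"ty":0,"tz":0,"twist":0.08},
    {"tx":0,"ty":0,"tz":0,"twist":0.08},
    {"tx":0,"ty":0,"tz":0,"twist":0.08},
    {"tx":0,"ty":0,"tz":0,"twist":0.08},
    {"tx":0,"ty":0,"tz":0,"twist":0}
  ]
}}

```text
clock: 28.95
position: [0.5609, 0.0792, 0.1409]
ee_rot: [-0.226, -3.133, 0.001]
force: [-0.9, -1.1, -1.2]
width: 0.301
gripper_force: 25.0
```

```bash
python3 - <<'E'
from h import *
print(arm.observe()["width"]*92)
to(.518+.1452*50*1e-3,.3155+.0495,.14,81.65)
E
```

```text
27.698027334777475
tool shift (mm) [ 76.3 277.8   0.8] closing dir 81.8 twist deg 0.1 tw units 0.001 q7 0.68 t 28.95
```

{"fn": "move_arm", "kwargs": {
  "motion": [
    {"tx":0.011,"ty":0.04,"tz":0,"twist":0},
    {"tx":0.011,"ty":0.04,"tz":0,"twist":0},
    {"tx":0.011,"ty":0.04,"tz":0,"twist":0},
    {"tx":0.011,"ty":0.04,"tz":0,"twist":0},
    {"tx":0.011,"ty":0.04,"tz":0,"twist":0},
    {"tx":0.011,"ty":0.039,"tz":0,"twist":0},
    {"tx":0.01,"ty":0.039,"tz":0,"twist":0},
    {"tx":0,"ty":0,"tz":0.04,"twist":0},
    {"tx":0,"ty":0,"tz":0.04,"twist":0},
    {"tx":0,"ty":0,"tz":0,"twist":0},
    {"tx":0,"ty":0,"tz":0,"twist":0},
    {"tx":0,"ty":0,"tz":0,"twist":0}
  ]
}}

```text
clock: 30.15
position: [0.5262, 0.3661, 0.0632]
ee_rot: [0.222, 3.132, 0.003]
force: [0.4, 0.7, -1.2]
width: 0.301
gripper_force: 25.0
```

```bash
python3 - <<'E'
from h import *
to(.5253,.365,.0155,81.65)
E
```

```text
tool shift (mm) [ 0.8 -1.3 47.7] closing dir 81.9 twist deg 0.2 tw units 0.003 q7 0.2 t 30.15
```

{"fn": "move_arm", "kwargs": {
  "motion": [
    {"tx":0.001,"ty":-0.001,"tz":0.025,"twist":0},
    {"tx":0,"ty":0,"tz":0.014,"twist":0},
    {"tx":0,"ty":0,"tz":0.005,"twist":0},
    {"tx":0,"ty":0,"tz":0.004,"twist":0},
    {"tx":0,"ty":0,"tz":0,"twist":0},
    {"tx":0,"ty":0,"tz":0,"twist":0}
  ]
}}

```text
clock: 30.75
position: [0.5248, 0.3644, 0.0151]
ee_rot: [0.223, 3.132, 0.0]
force: [-2.3, -4.1, 7.5]
width: 0.3
gripper_force: 25.0
```

{"fn": "move_arm", "kwargs": {
  "motion": [
    {"tx":0,"ty":0,"tz":0,"twist":0},
    {"tx":0,"ty":0,"tz":0,"twist":0},
    {"tx":0,"ty":0,"tz":0,"twist":0},
    {"tx":0,"ty":0,"tz":-0.02,"twist":0},
    {"tx":0,"ty":0,"tz":-0.04,"twist":0},
    {"tx":0,"ty":0,"tz":-0.05,"twist":0},
    {"tx":0,"ty":0,"tz":-0.05,"twist":0},
    {"tx":-0.04,"ty":0,"tz":-0.03,"twist":0},
    {"tx":-0.04,"ty":0,"tz":0,"twist":0},
    {"tx":-0.03,"ty":0,"tz":0,"twist":0},
    {"tx":0,"ty":0,"tz":0,"twist":0}
  ],
  "gripper": -0.2
}}

```text
clock: 31.85
position: [0.6377, 0.3459, 0.2022]
ee_rot: [0.233, 3.131, -0.001]
force: [-0.0, -0.5, -0.3]
width: 0.601
gripper_force: 0.0
```

```bash
python3 - <<'E'
from h import *
look("small_motor_center",.036,"w11")
look("tray3",.009)
cal=arm.calibration("top"); im=arm.get_image("top")
for d in arm.regions_of("top","oil_bottle_center"): print("bottle",d["conf"],rect(cal,d["region"],.08))
to(.672,.069,.2,90)
E
```

```text
region small_motor_center 0.65 [526.6, 364.9, 29.5, 27.6, -8.5] 
place 0.74 [255.  75.] [[527.5 362.2]]
region tray3 0.76 [517.0, 315.9, 201.7, 88.0, 81.4] 
place 0.86 [216.  80.] [[516.5 320.5]]
bottle 0.74 [469.1, -333.0, 33.9, 18.8, 88.2]
bottle 0.52 [669.5, 67.3, 41.8, 27.5, 25.4]
tool shift (mm) [ -78.6 -271.9    3.4] closing dir 81.9 twist deg -8.1 tw units -0.09 q7 0.45 t 32.25
```

View pics/w11.png

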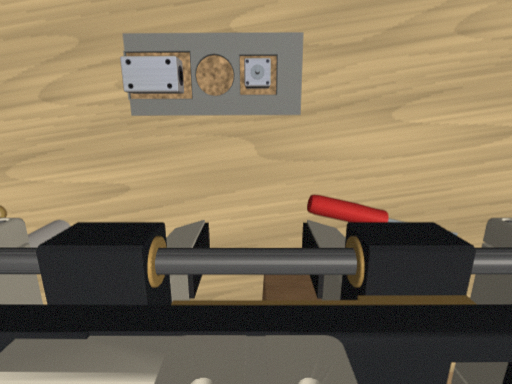

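Both parts are seated in tray3: the motor at (258,72) in the square pocket and the block at (155,75). Next is the bottle.

{"fn": "move_arm", "kwargs": {
  "motion": [
    {"tx":0,"ty":-0.04,"tz":-0.01,"twist":0},
    {"tx":-0.02,"ty":-0.039,"tz":-0.01,"twist":0},
    {"tx":-0.03,"ty":-0.038,"tz":0,"twist":0},
    {"tx":-0.03,"ty":-0.038,"tz":0,"twist":0},
    {"tx":-0.03,"ty":-0.038,"tz":0,"twist":0},
    {"tx":-0.03,"ty":-0.038,"tz":0,"twist":0},
    {"tx":-0.02,"ty":-0.04,"tz":0,"twist":0},
    {"tx":0,"ty":0,"tz":0,"twist":0},
    {"tx":0,"ty":0,"tz":0,"twist":0}
  ],
  "gripper": -0.55
}}

```text
clock: 33.15
position: [0.7532, 0.0564, 0.2228]
ee_rot: [-0.227, -3.133, -0.0]
force: [-0.9, 0.3, 0.3]
width: 0.775
gripper_force: 0.0
```

```bash
python3 - <<'E'
from h import *
look("oil_bottle_center",.055,"w12")
look("oil_bottle_center",.11)
to(.674,.0695,.2,81.9)
E
```

```text
region oil_bottle_center 0.9 [675.8, 76.5, 31.0, 30.2, -54.8] 
place 0.88 [262. 108.] [[676.3  76. ]]
region oil_bottle_center 0.61 [677.0, 74.8, 25.4, 25.2, 82.0] 
place 0.93 [260. 113.] [[680.5  75.2]]
tool shift (mm) [79.3 -1.  23.4] closing dir 82.0 twist deg 0.1 tw units 0.001 q7 0.91 t 33.45
```

View pics/w12.png

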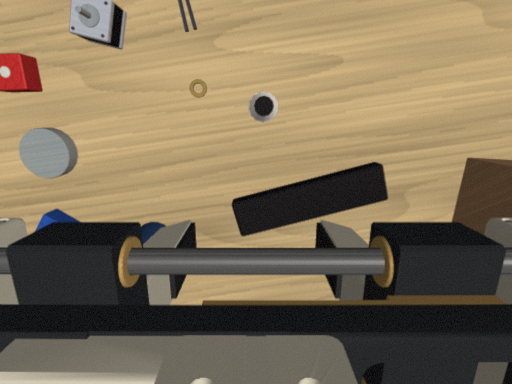

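The bottle is seen almost end-on at (263,107), so its axis is at about (676,75) mm.

{"fn": "move_arm", "kwargs": {
  "motion": [
    {"tx":0.04,"ty":0.003,"tz":0,"twist":0},
    {"tx":0.037,"ty":0.002,"tz":0.01,"twist":0},
    {"tx":0,"ty":0,"tz":0.04,"twist":0},
    {"tx":0,"ty":0,"tz":0.03,"twist":0},
    {"tx":0,"ty":0,"tz":0,"twist":0},
    {"tx":0,"ty":0,"tz":0,"twist":0},
    {"tx":0,"ty":0,"tz":0,"twist":0}
  ]
}}

```text
clock: 34.15
position: [0.6786, 0.0746, 0.1452]
ee_rot: [0.223, 3.131, 0.002]
force: [-0.1, 0.6, 0.3]
width: 0.775
gripper_force: 0.0
```

```bash
python3 - <<'E'
from h import *
to(.6765,.0755,.056,81.9)
E
```

```text
tool shift (mm) [ 2.5  0.4 89.2] closing dir 81.9 twist deg -0.0 tw units -0.0 q7 0.78 t 34.15
```

{"fn": "move_arm", "kwargs": {
  "motion": [
    {"tx":0.002,"ty":0,"tz":0.04,"twist":0},
    {"tx":0,"ty":0,"tz":0.04,"twist":0},
    {"tx":0,"ty":0,"tz":0.009,"twist":0},
    {"tx":0,"ty":0,"tz":0,"twist":0},
    {"tx":0,"ty":0,"tz":0,"twist":0}
  ]
}}

```text
clock: 34.65
position: [0.677, 0.0748, 0.0566]
ee_rot: [0.223, 3.131, 0.002]
force: [-0.2, 0.7, -0.1]
width: 0.779
gripper_force: 0.0
```

{"fn": "move_arm", "kwargs": {
  "motion": [
    {"tx":0,"ty":0,"tz":0,"twist":0},
    {"tx":0,"ty":0,"tz":0,"twist":0},
    {"tx":0,"ty":0,"tz":0,"twist":0},
    {"tx":0,"ty":0,"tz":0,"twist":0},
    {"tx":0,"ty":0,"tz":0,"twist":0},
    {"tx":0,"ty":0,"tz":0,"twist":0},
    {"tx":0,"ty":0,"tz":0,"twist":0},
    {"tx":0,"ty":0,"tz":0,"twist":0},
    {"tx":0,"ty":0,"tz":0,"twist":0}
  ],
  "gripper": 1,
  "squeeze": 20
}}

```text
clock: 35.55
position: [0.6756, 0.0739, 0.0541]
ee_rot: [0.223, 3.134, -0.0]
force: [-0.9, -1.2, 0.4]
width: 0.323
gripper_force: 20.0
```

{"fn": "move_arm", "kwargs": {
  "motion": [
    {"tx":0,"ty":0,"tz":-0.02,"twist":0},
    {"tx":0,"ty":0,"tz":-0.04,"twist":0},
    {"tx":0,"ty":0,"tz":-0.04,"twist":0},
    {"tx":0,"ty":0,"tz":0,"twist":0},
    {"tx":0,"ty":0,"tz":0,"twist":0}
  ]
}}

```text
clock: 36.05
position: [0.676, 0.074, 0.1549]
ee_rot: [0.223, 3.132, 0.0]
force: [-0.4, -1.2, -1.7]
width: 0.321
gripper_force: 20.0
```

```bash
python3 - <<'E'
from h import *
s=arm.observe(); print(s["width"]*92,s["gripper_force"]); to(.5175,.3155,.156,81.6)
E
```

```text
29.53525635303001 19.974759221076965
tool shift (mm) [191.1 216.5  -1.4] closing dir 81.8 twist deg 0.2 tw units 0.003 q7 0.78 t 36.05
```

{"fn": "move_arm", "kwargs": {
  "motion": [
    {"tx":0.027,"ty":0.031,"tz":0,"twist":0},
    {"tx":0.027,"ty":0.031,"tz":0,"twist":0},
    {"tx":0.027,"ty":0.031,"tz":0,"twist":0},
    {"tx":0.027,"ty":0.031,"tz":0,"twist":0},
    {"tx":0.027,"ty":0.031,"tz":0,"twist":0},
    {"tx":0.028,"ty":0.031,"tz":0,"twist":0},
    {"tx":0.028,"ty":0.031,"tz":0,"twist":0},
    {"tx":0,"ty":0,"tz":0,"twist":0},
    {"tx":0,"ty":0,"tz":0.03,"twist":0},
    {"tx":0,"ty":0,"tz":0,"twist":0},
    {"tx":0,"ty":0,"tz":0,"twist":0},
    {"tx":0,"ty":0,"tz":0,"twist":0}
  ]
}}

```text
clock: 37.25
position: [0.5176, 0.3157, 0.1245]
ee_rot: [-0.224, -3.133, -0.0]
force: [-0.7, 0.1, -0.1]
width: 0.324
gripper_force: 20.0
```

```bash
python3 - <<'E'
from h import *
to(.5175,.3155,.0585,81.6)
E
```

```text
tool shift (mm) [ 0.  -0.2 66. ] closing dir 81.8 twist deg 0.2 tw units 0.002 q7 0.28 t 37.25
```

{"fn": "move_arm", "kwargs": {
  "motion": [
    {"tx":0,"ty":0,"tz":0.03,"twist":0},
    {"tx":0,"ty":0,"tz":0.02,"twist":0},
    {"tx":0,"ty":0,"tz":0.008,"twist":0},
    {"tx":0,"ty":0,"tz":0.005,"twist":0},
    {"tx":0,"ty":0,"tz":0.003,"twist":0},
    {"tx":0,"ty":0,"tz":0,"twist":0},
    {"tx":0,"ty":0,"tz":0,"twist":0}
  ]
}}

```text
clock: 37.95
position: [0.5177, 0.3162, 0.0589]
ee_rot: [0.223, 3.133, 0.001]
force: [-0.5, 0.0, -1.2]
width: 0.326
gripper_force: 20.0
```

{"fn": "move_arm", "kwargs": {
  "motion": [
    {"tx":0,"ty":0,"tz":0,"twist":0},
    {"tx":0,"ty":0,"tz":0,"twist":0},
    {"tx":0,"ty":0,"tz":0,"twist":0},
    {"tx":0,"ty":0,"tz":-0.02,"twist":0},
    {"tx":0,"ty":0,"tz":-0.04,"twist":0},
    {"tx":0,"ty":0,"tz":-0.05,"twist":0},
    {"tx":0,"ty":0,"tz":-0.05,"twist":0},
    {"tx":-0.04,"ty":0,"tz":-0.02,"twist":0},
    {"tx":-0.04,"ty":0,"tz":0,"twist":0},
    {"tx":-0.04,"ty":0,"tz":0,"twist":0},
    {"tx":0,"ty":0,"tz":0,"twist":0}
  ],
  "gripper": 0
}}

```text
clock: 39.05
position: [0.6414, 0.2953, 0.2367]
ee_rot: [0.234, 3.131, -0.002]
force: [-0.7, 0.2, -0.7]
width: 0.5
gripper_force: 0.0
```

```bash
python3 - <<'E'
from h import *
look("oil_bottle_center",.059)
look("small_motor_center",.036)
look("bearing_block_center",.032)
s=arm.get_image("scene")[:,:,::-1]
a=cv2.resize(s[110:210,60:230],(800,470),interpolation=cv2.INTER_CUBIC)[:300]
b=cv2.resize(s[110:195,310:450],(480,291),interpolation=cv2.INTER_CUBIC)
cv2.imwrite("pics/fin.png",np.vstack([a,np.pad(b,((0,0),(0,320),(0,0)))]))
t=arm.calibration("top"); arm.get_image("top")
for q,z in [("big_motor_center",.04),("fan_center",.032)]:
  for d in arm.regions_of("top",q): print(q,rect(t,d["region"],z))
E
```

```text
region oil_bottle_center 0.86 [517.6, 318.7, 39.6, 31.6, 6.0] 
place 0.61 [261.  64.] [[519.4 320.4]]
place 0.37 [258.  65.] [[520.2 316.9]]
region small_motor_center 0.91 [525.4, 362.8, 31.2, 30.6, 81.9] 
region bearing_block_center 0.78 [510.4, 251.8, 61.8, 36.6, 81.9] 
place 0.92 [199.  75.] [[509.1 251.2]]
big_motor_center [557.5, -93.8, 45.1, 43.9, 66.9]
fan_center [485.3, -288.2, 47.2, 41.3, 77.1]
fan_center [683.7, -312.2, 44.2, 44.0, 75.0]
fan_center [484.3, -171.2, 46.5, 44.5, 48.8]
fan_center [591.5, -211.6, 44.5, 42.3, -2.2]
fan_center [789.5, -224.3, 47.9, 40.8, -42.8]
```

View pics/fin.png

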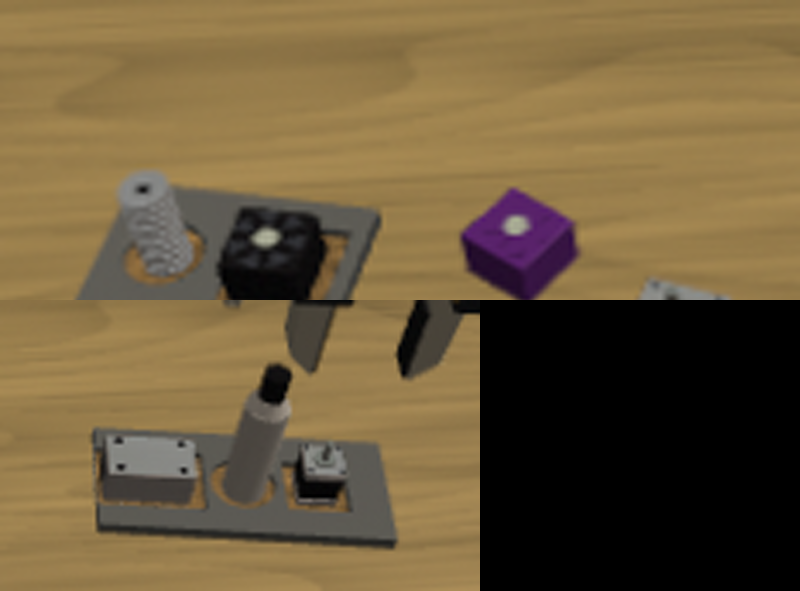

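All five parts stand in their pockets: heat sink (160,230), fan (270,250), block (150,470), bottle (250,450) and motor (320,470). The big motor hasn't moved.

```bash
python3 -c "
from cell import arm
print(arm.sign_off())"
```

```text
the job is handed in; nothing more can be done
None
```

I put all five parts in their pockets, with the bottle and the heat sink last in their trays, left the big motor where it was, and handed the job in at about 40 s; the hand-in reported no verdict.

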